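# Set a printer's paper cassette to A5

## Task

The printer's empty paper cassette stands on the desk; set it for A5. Push the end stop inwards along its track, and push the side guide outwards along its own, in either order, so that each clicks into the middle one of its three click positions and stays there. Use the fingertips only: do not lift the cassette or shove it about the desk, and leave the things around it alone.

Things in the scene. Friction and masses are not known exactly. Their poses are not given: they have to be found in the camera images.
- cassette: Open dark paper cassette, loose on rubber feet, 1.8 kg (about 8 N along the desk shift it). Origin: under its centre at desk level; x across, y along it, z up. Outer faces x = -117 and 117 mm, y = 190 mm; walls 4 mm, rim 54 mm high. The front cover with the grip recess is the end at y = -204 mm, 62 mm high, its inside at y = -180; at yaw 0 it is on the robot's right. Floor 8 mm above the desk.
- end_stop (a joint): Travel (m) of the end stop to the cassette's -y, towards the front cover; -0.004 to 0.153. Clicks: 0 (A4), 0.087 (A5, the wanted middle one), 0.149 (A6); starts on the A4 side of the middle one. Slides with 1 N; a 1 mm lip before each click takes some 3 N, then the resistance drops and from 4 mm off the click pulls it in by itself; some 5 N push it out again.
- stop_back (a point): Middle of the end stop's back (+y) face, the face to push, 36 mm above the desk. The stop is a grey upright plate across the cassette, x = -96 to -24 mm, 4 mm thick, top 51 mm above the desk; a roll along its top (z 47 to 52 mm) juts out 5 mm behind this face, and a low foot (top 12 mm above the desk) reaches 34 mm behind it.
- stop_click (a point): Fixed on the cassette: where stop_back lies when the stop sits in its middle click. On the floor along x = -12 mm lies the stop's notched rail, a grey rib 7 mm wide and 4 mm high with three gaps, its clicks, each with a light line beside it. The housing on the stop's side (top 24 mm above the desk) holds a spring ball on the rail; its light index line meets the middle line of the three when set.
- side_guide (a joint): Travel (m) of the side guide to the cassette's +x, outwards; 0 to 0.121. Clicks: 0.015 (A6), 0.058 (A5, the wanted middle one), 0.120 (A4); starts on the A6 (narrow) side of the middle one. Slides with 1 N; a 1 mm lip before each click takes some 3 N, then the resistance drops and from 4 mm off the click pulls it in by itself; some 5 N push it out again.
- guide_face (a point): Middle of the side guide's flat inner (-x) face, the face to push, 34 mm above the desk. The guide is a grey upright plate along the cassette, y = -149 to -64 mm, 4 mm thick, top 49 mm above the desk. At joint 0 this face lies at x = -23 mm; the floor between it and the near wall (inner face x = -113 mm) is free.
- guide_click (a point): Fixed on the cassette: where guide_face lies when the guide sits in its middle click. The guide's notched rail, a rib with three gaps and three light lines like the stop's, lies on the floor along y = -58 mm; the index line on the guide's housing (top 24 mm above the desk) meets the middle line when set.
- marker_blue: Marker pen 136 mm long, 17 mm thick, lying beside the cassette on the robot's side; bystander, loose. Origin under its middle.
- torch_b: Black pocket torch 76 mm tall, 29 mm across, standing beyond the end of the cassette nearest the end stop; bystander, loose.
- sticky_pad: Pad of sticky notes 76x50x14 mm lying by the front cover; bystander, loose.
- pen_click: Click pen 145 mm long, 10 mm thick, lying behind the cassette; bystander, loose.
- tape_black: Roll of black tape, 59 mm across, 19 mm high, lying to the right near the desk edge; bystander, loose.
- two_way_radio: Black two-way radio 187x62x36 mm lying to the right; bystander, loose.

How it is judged:
By the outcome, as a careful person would: the job done as asked, in the order asked, and still so for the second after the job is handed in, with the robot touching nothing.
It also fails if it takes over 54 s, if anything falls off the work surface, if the arm or the gripper's body presses on something with over 40 N, if the wrist force passes 120 N, or if a joint passes its speed limit or range.

## Robot

A 6-joint arm with a two-finger parallel gripper is mounted at the origin on a cart in front of the work surface, level with it; the furniture and walls round the work are solid. World frame = base frame: x ahead of the robot, y to its left, z up, the work surface at z = 0. Lengths are in mm, angles in rad, forces in N, time in s.
With the tool pointing down it reaches from about 250 to 725 mm from the base axis. Payload 4 kg.
Tool frame: the origin (TCP) lies midway between the tips of the shut fingers; the grasp point (between the pads) lies 19 mm behind it; z points along the fingers, y is the line along which they close (so a half turn about z gives the same grasp; the last joint's range is limited). The gripper opens to 85 mm and grips with 20 to 120 N. Pads are 22 mm wide; open, the fingers measure 114 mm over their backs; the gripper's body (76 mm by 85 mm) begins 54 mm behind the grasp point. The pads swing forward as they close: fully open they stand 13 mm farther back than shut.
Start: joints at [1.166, 0.241, 0.005, 1.335, 0, 1.571], TCP at [196.916, 459.591, 231.306] pointing down, gripper open.
Joint ranges: [-2.72, 2.72], [-1.05, 1.87], [-1.09, 1.28], [-1.99, 2.15], [-1.42, 1.44], [-3.14, 3.14]. Speed limits (rad/s): [2.79, 2.79, 3.14, 3.14, 3.14, 3.14].

## Interface

Orientations are given as a unit quaternion [w, x, y, z].
In Python, from station import robot gives the robot as it stands. The module is installed in compiled form; this text tells all that it offers.
- The arm moves only by the tool play_rows, never from a script. Its argument "moves" is a list of rows, each an object of numbers: "gripper": the opening, from -1 (shut) to 1 (fully open), so that 0 is half open; "tx", "ty", "tz": the shift along the world's x, y, z in cm; "twist": the turn about the world's z in rad. In form: [{"gripper": .., "tx": .., "ty": .., "tz": .., "twist": ..}, ...]. A call has exactly 5 rows; each row shifts and turns the commanded pose from where the row before left it; what a row does not reach is not made up. A row lasts 1/10 s, in which the tool goes at most 50 mm and 8.59 degrees, less where a joint would pass 70% of its speed; a pose out of reach is approached as far as the arm can. A call is refused whole if a number of a shift passes 5 or a number of a turn 0.15, either way. A call with a gripper value outside its range is refused whole. The fingers move at their own pace and stop on an object; the grip force is fixed at half the most. Time passes only in rows, so rows that do not move let the fingers close, or fill a call up. It gives the time, the measured TCP pose, the force, the opening and the grip force at its end, in the units of the state.
- robot.get_obs(): the state, without advancing time (a new reading comes with each control period).
- robot.read_camera(name): name is "scene" or "top" or "wrist"; returns a dict with "color" (480x640x3 uint8, red, green, blue), "intrinsics" (3x3 intrinsics, pixels), "T" (4x4, takes a point from camera to world coordinates). Camera axes: x right, y down, z forward; pixel columns grow to the right and rows downward; lengths in mm; the calibration is good to about 2 mm. A picture is of the moment at which its call begins. There is no depth.
- robot.job_done(): hands the job in; it is judged then, once.
The state is a dict: "time": time; "joints": joint angles; "qd": joint speeds; "effort": joint torques, N m; "ee_pos": TCP position; "ee_rot": TCP orientation; "ft_force": force on the tool from outside, world axes, zero at the start; "ft_torque": the same for the moment, N m; "opening": opening from 0.0 (shut) to 1.0 (fully open); "grasp_force": force on a finger pad.
Only numpy, scipy, OpenCV 4.12 (cv2) and the standard library are available. Lean on these libraries where they do the work, as an engineer would, in place of code of your own. Each camera call takes 0.05 s, during which the arm holds its last target. There are 200 camera calls.

## Working session

There is one attempt and no reset: what is moved stays moved. The work goes in short steps, Python scripts to look and compute and a tool call to move; the robot and the scene stay as the last step left them, time stands still between calls to the robot, and variables do not carry over. Pictures are saved under pics/ and viewed, at most 10 in all, crops included, and the job is handed in when it is done.

Besides the shell and the picture viewer there is one more tool, called after "Request:" in YAML: its name, and indented under it one key for each argument. play_rows: Moves the arm, as the interface text tells. Its arguments: {"type":"object","properties":{"moves":{"type":"array"}},"required":["moves"]}

```bash
mkdir -p pics; cat > h.py <<'E'
from station import robot
import numpy as np, cv2
def snap(n,f):
    c=robot.read_camera(n); cv2.imwrite(f'pics/{f}.png',c['color'][:,:,::-1]); np.savez(f'{f}.npz',K=c['intrinsics'],T=c['T']); return c
def ray(f,u,v,z):
    d=np.load(f+'.npz'); K,T=d['K'],d['T']
    r=T[:3,:3]@np.linalg.solve(K,[u,v,1]); o=T[:3,3]
    return o+r*(z-o[2])/r[2]
def proj(f,p):
    d=np.load(f+'.npz'); K,T=d['K'],d['T']
    q=K@(T[:3,:3].T@(np.array(p)-T[:3,3])); return q[:2]/q[2]
E
python3 -c "
from h import *
for n in ('top','scene'):
    c=snap(n,n+'0'); print(c['T'].round(2).tolist(),c['intrinsics'].tolist())
print(robot.get_obs())"
```

```text
[[-0.03, -1.0, 0.06, 446.1], [-1.0, 0.02, -0.01, -51.25], [0.01, -0.06, -1.0, 1137.68], [0.0, 0.0, 0.0, 1.0]] [[466.3243302673825, 0.0, 324.80037585634943], [0.0, 466.3243302673825, 244.22771785759443], [0.0, 0.0, 1.0]]
[[0.76, -0.49, 0.42, 18.32], [-0.65, -0.59, 0.48, -639.39], [0.01, -0.64, -0.77, 982.79], [0.0, 0.0, 0.0, 1.0]] [[494.9685107661218, 0.0, 323.0695388252423], [0.0, 494.9685107661218, 239.83722695382258], [0.0, 0.0, 1.0]]
{'time': 0.1, 'joints': array([1.16601534e+00, 2.41360177e-01, 3.84238035e-03, 1.33521572e+00,
       8.69559499e-06, 1.57077532e+00]), 'qd': array([ 0.00279134, -0.0012567 ,  0.00452648, -0.00014886,  0.00046309,
       -0.00024043]), 'effort': array([ 2.82871033e-04, -3.73137832e+01,  2.53010756e+01,  1.08844112e-02,
        1.27442112e-05,  4.87097637e-06]), 'ee_pos': array([196.67771077, 459.06183467, 230.48441318]), 'ee_rot': array([-1.98968082e-04,  2.01001223e-01,  9.79590512e-01, -9.47949994e-04]), 'ft_force': array([-3.62034320e-01,  1.42800330e-01,  1.70147924e-04]), 'ft_torque': array([ 0.00100277, -0.05395325, -0.01830477]), 'grasp_force': 0.0, 'opening': 1.0029920689158032}
```

View pics/top0.png

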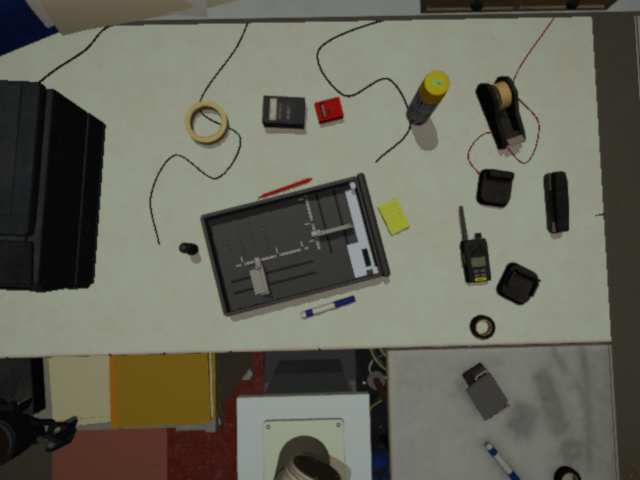

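View pics/scene0.png

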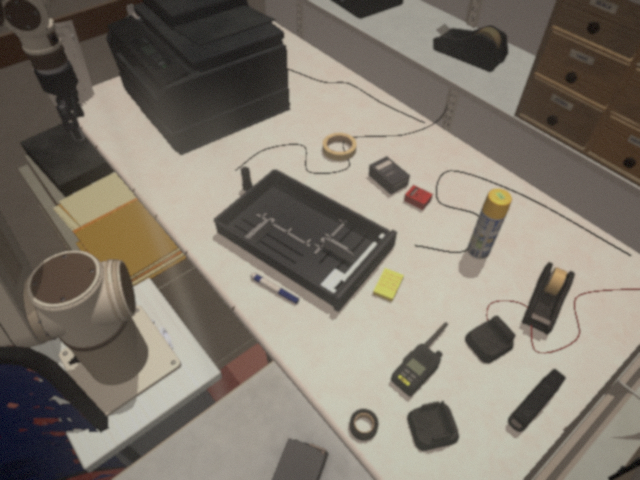

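The top view shows the cassette with corners near (203,216), (225,314), (388,273) and (366,176). The stop is near (260,275) and the guide near (330,233). Next I'll zoom in.

```bash
python3 -c "
from h import *
i=cv2.imread('pics/top0.png')[165:325,190:400]
i=cv2.convertScaleAbs(i,alpha=1.6,beta=15)
cv2.imwrite('pics/crop0.png',cv2.resize(i,None,fx=3.7,fy=3.7,interpolation=cv2.INTER_CUBIC))"
```

```text
(no output)
```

View pics/crop0.png

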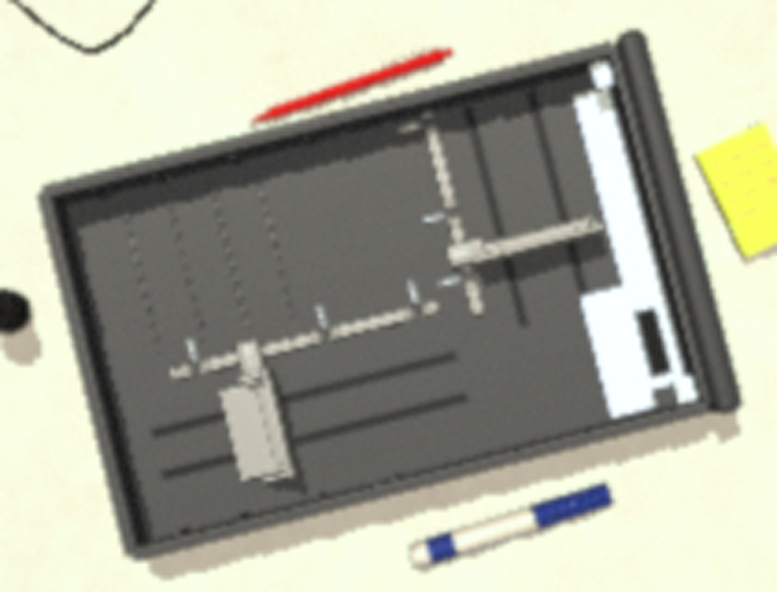

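```bash
cat >> h.py <<'E'
def fit(f,pts):  # pts: (u,v,cx,cy,z)
    W=np.array([ray(f,p[0],p[1],p[4])[:2] for p in pts]); C=np.array([p[2:4] for p in pts],float)
    a=W-W.mean(0); b=C-C.mean(0)
    yaw=np.arctan2((b[:,0]*a[:,1]-b[:,1]*a[:,0]).sum(),(a*b).sum())
    R=np.array([[np.cos(yaw),-np.sin(yaw)],[np.sin(yaw),np.cos(yaw)]]); t=W.mean(0)-R@C.mean(0)
    return yaw,R,t,(W-(C@R.T+t))
E
python3 -c "
from h import *
cr=lambda a,b:(190+(a+.5)/3.7-.5,165+(b+.5)/3.7-.5)
pts=[(*cr(42,193),117,190,54),(*cr(131,555),-117,190,54),(*cr(640,33),117,-204,62),(*cr(737,405),-117,-204,62)]
yaw,R,t,e=fit('top0',pts); print(yaw,t,e.round(1).tolist()); np.savez('pose.npz',yaw=yaw,t=t)
L=lambda a,b,z:(R.T@(ray('top0',*cr(a,b),z)[:2]-t)).round(1)
for n,p in dict(s1=(193,350,8),s2=(322,318,8),s3=(413,291,8),g1=(410,127,8),g2=(433,217,8),g3=(448,282,8),stopT=(258,378,49),stopB=(290,478,49),gR=(600,225,49),gL=(482,254,49),hous=(250,350,24),ghous=(465,250,24),markerL=(412,553,8),markR=(610,492,8)).items(): print(n,L(*p), ray('top0',*cr(*p[:2]),p[2]).round())
"
```

```text
0.22675062497977433 [508.29222566  13.65414258] [[0.4, -2.1], [0.6, -2.6], [3.3, 2.8], [-4.2, 1.9]]
s1 [  0.4 126.7] [480. 137.   8.]
s2 [-0.3 40.1] [499.  53.   8.]
s3 [  2.1 -22. ] [515.  -7.   8.]
g1 [107.6 -46.7] [624.  -8.   8.]
g2 [ 46.1 -46.7] [564. -22.   8.]
g3 [  2.1 -45.7] [521. -30.   8.]
stopT [-29.6  85. ] [460.  90.  49.]
stopB [-95.5  80.7] [397.  71.  49.]
gR [  10.5 -148.1] [ 552. -128.   49.]
gL [ 11.2 -71. ] [535. -53.  49.]
hous [-9.8 88.7] [479.  98.  24.]
ghous [ 18.4 -61.5] [540. -42.  24.]
markerL [-163.1   20.7] [345.  -3.   8.]
markR [-157. -114.] [ 381. -133.    8.]
```

Request:
play_rows:
  moves:
    - {"gripper":-1,"tx":2.24,"ty":-3.32,"tz":0,"twist":0.063}
    - {"gripper":-1,"tx":2.24,"ty":-3.32,"tz":0,"twist":0.063}
    - {"gripper":-1,"tx":2.24,"ty":-3.32,"tz":0,"twist":0.063}
    - {"gripper":-1,"tx":2.24,"ty":-3.32,"tz":0,"twist":0.063}
    - {"gripper":-1,"tx":2.24,"ty":-3.32,"tz":0,"twist":0.063}

```text
time: 0.6
ee_pos: [309.3, 292.0, 231.0]
ee_rot: [-0.0, 0.043, 0.999, -0.0]
ft_force: [0.7, 0.2, -0.0]
opening: 0.149
grasp_force: 0.0
```

Request:
play_rows:
  moves:
    - {"gripper":-1,"tx":2.24,"ty":-3.32,"tz":0,"twist":0.063}
    - {"gripper":-1,"tx":2.24,"ty":-3.32,"tz":0,"twist":0.063}
    - {"gripper":-1,"tx":2.24,"ty":-3.32,"tz":0,"twist":0.063}
    - {"gripper":-1,"tx":2.24,"ty":-3.32,"tz":0,"twist":0.063}
    - {"gripper":-1,"tx":2.24,"ty":-3.32,"tz":0,"twist":0.063}

```text
time: 1.1
ee_pos: [421.3, 126.0, 231.0]
ee_rot: [-0.0, -0.114, 0.994, 0.0]
ft_force: [0.8, 1.5, -0.8]
opening: 0.0
grasp_force: 0.0
```

```bash
python3 -c "
from h import *
o=robot.get_obs();print(o['ee_pos'],o['ee_rot'],o['joints'],o['opening'],o['ft_force'])
snap('wrist','w1')"
```

```text
[421.29735971 126.02184573 231.03439612] [-2.78740417e-04 -1.13637143e-01  9.93522280e-01  1.85337700e-05] [ 2.90563811e-01  1.21996400e-01 -1.41973665e-01  1.30736855e+00
  1.34474924e-04  6.27974670e-02] 0.0004337467803468133 [ 0.84324521  1.46330646 -0.7703337 ]
```

View pics/w1.png

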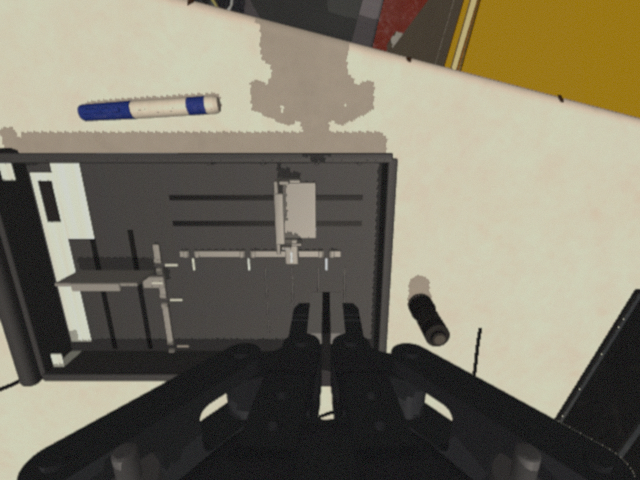

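The wrist view shows the shut fingertips near (325,300), the stop at (295,210) and the guide at (110,283). The rail lines are at (193,262), (249,262) and (327,262). I'll zoom in on the lines.

```bash
python3 -c "
from h import *
i=cv2.imread('pics/w1.png')[150:355,140:400]
i=cv2.convertScaleAbs(i,alpha=1.5,beta=10)
cv2.imwrite('pics/crop1.png',cv2.resize(i,None,fx=2.9,fy=2.9,interpolation=cv2.INTER_CUBIC))
o=robot.get_obs()
d=np.load('w1.npz');print(d['T'].round(2).tolist()); print(proj('w1',o['ee_pos']))
p=o['ee_pos'].copy()
for z in (36,51): print(ray('w1',275,210,z))
"
```

```text
[[-0.23, 0.93, 0.29, 347.04], [0.97, 0.22, 0.07, 109.65], [-0.0, 0.3, -0.96, 373.76], [0.0, 0.0, 0.0, 1.0]]
[313.49383022 314.52661467]
[425.85057503  76.19814379  36.        ]
[422.3507607   77.68378617  51.        ]
```

View pics/crop1.png

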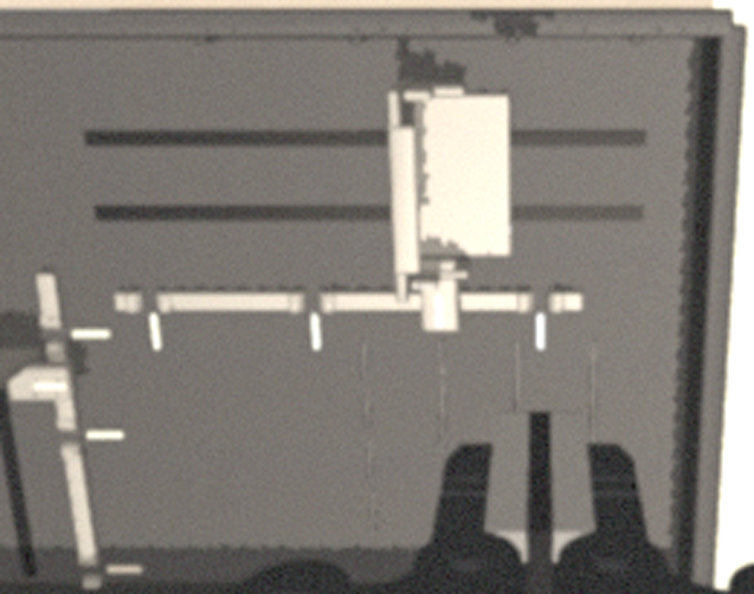

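```bash
python3 -c "
from h import *
cr=lambda a,b:(140+(a+.5)/2.9-.5,150+(b+.5)/2.9-.5)
for n,p in dict(s1=(541,330,8),s2=(316,331,8),s3=(155,331,8),g1=(125,569,8),g2=(105,435,8),g3=(90,334,8),cor=(744,27,54),idx=(441,318,24),gidx=(48,386,24),stoproll0=(418,270,50),stopfront1=(390,95,51),footback=(511,175,12),seam=(540,477,231),w1=(540,420,231)).items(): print(n,ray('w1',*cr(*p[:2]),p[2]).round(1))
d=np.load('w1.npz');print(d['K'])
P=np.load('pose.npz');y=P['yaw'];R=np.array([[np.cos(y),-np.sin(y)],[np.sin(y),np.cos(y)]]);print('corner top',R@[-117,190]+P['t'])
"
```

```text
s1 [479.4 140.7   8. ]
s2 [499.6  55.8   8. ]
s3 [513.7  -5.    8. ]
g1 [622.8  -5.    8. ]
g2 [562.6 -19.4   8. ]
g3 [520.6 -29.4   8. ]
cor [351.3 175.4  54. ]
idx [477.4 102.3  24. ]
gidx [537.6 -36.8  24. ]
stoproll0 [452.6  91.9  50. ]
stopfront1 [397.1  72.2  51. ]
footback [421.7 116.   12. ]
seam [422.9 127.2 231. ]
w1 [413.3 125.  231. ]
[[346.64401785   0.         325.66805525]
 [  0.         346.64401785 244.17588303]
 [  0.           0.           1.        ]]
corner top [351.57280874 172.48746515]
```

Request:
play_rows:
  moves:
    - {"gripper":-1,"tx":0,"ty":0,"tz":-4,"twist":0}
    - {"gripper":-1,"tx":0,"ty":0,"tz":-4,"twist":0}
    - {"gripper":-1,"tx":0,"ty":0,"tz":-4,"twist":0}
    - {"gripper":-1,"tx":0,"ty":0,"tz":-4,"twist":0}
    - {"gripper":-1,"tx":0,"ty":0,"tz":-4,"twist":0}

```text
time: 1.65
ee_pos: [420.5, 127.6, 29.8]
ee_rot: [0.0, -0.112, 0.994, 0.0]
ft_force: [0.1, -0.3, -0.3]
opening: -0.002
grasp_force: 0.0
```

Request:
play_rows:
  moves:
    - {"gripper":-1,"tx":0.09,"ty":-0.39,"tz":0,"twist":0}
    - {"gripper":-1,"tx":0.09,"ty":-0.39,"tz":0,"twist":0}
    - {"gripper":-1,"tx":0.09,"ty":-0.39,"tz":0,"twist":0}
    - {"gripper":-1,"tx":0.09,"ty":-0.39,"tz":0,"twist":0}
    - {"gripper":-1,"tx":0,"ty":0,"tz":0,"twist":0}

```text
time: 2.15
ee_pos: [426.1, 111.8, 33.0]
ee_rot: [0.002, -0.112, 0.994, 0.0]
ft_force: [-0.8, -0.0, -0.5]
opening: 0.002
grasp_force: 0.0
```

Request:
play_rows:
  moves:
    - {"gripper":-1,"tx":0.07,"ty":-0.29,"tz":0,"twist":0}
    - {"gripper":-1,"tx":0.07,"ty":-0.29,"tz":0,"twist":0}
    - {"gripper":-1,"tx":0.07,"ty":-0.29,"tz":0,"twist":0}
    - {"gripper":-1,"tx":0.07,"ty":-0.29,"tz":0,"twist":0}
    - {"gripper":-1,"tx":0.05,"ty":-0.19,"tz":0,"twist":0}

```text
time: 2.65
ee_pos: [427.8, 98.5, 31.3]
ee_rot: [-0.0, -0.112, 0.994, 0.0]
ft_force: [-0.3, 1.2, 0.2]
opening: 0.001
grasp_force: 0.6
```

Request:
play_rows:
  moves:
    - {"gripper":-1,"tx":0.05,"ty":-0.19,"tz":0,"twist":0}
    - {"gripper":-1,"tx":0.05,"ty":-0.19,"tz":0,"twist":0}
    - {"gripper":-1,"tx":0.05,"ty":-0.19,"tz":0,"twist":0}
    - {"gripper":-1,"tx":0.05,"ty":-0.19,"tz":0,"twist":0}
    - {"gripper":-1,"tx":0.05,"ty":-0.19,"tz":0,"twist":0}

```text
time: 3.15
ee_pos: [430.1, 88.8, 31.2]
ee_rot: [-0.0, -0.112, 0.994, 0.0]
ft_force: [-0.7, 0.9, 0.3]
opening: -0.002
grasp_force: 0.6
```

```bash
python3 -c "
from h import *
c=snap('wrist','w2'); print(c['T'][:3,3]); print(robot.get_obs()['ee_pos'])
i=cv2.convertScaleAbs(c['color'][:,:,::-1],alpha=1.5,beta=10)
cv2.imwrite('pics/w2.png',i)"
```

```text
[355.79662283  72.67084263 173.92884908]
[430.2268326  88.5618425  31.2033687]
```

View pics/w2.png

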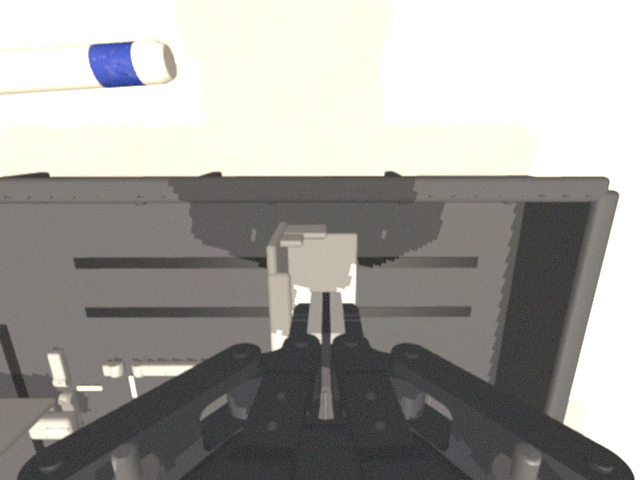

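The wrist view shows the fingers behind the roll near (292,310), with the plate's front edge at (268,258).

```bash
cat >> h.py <<'E'
def cas(p):
    y=.2312;R=np.array([[np.cos(y),-np.sin(y)],[np.sin(y),np.cos(y)]]); return (R.T@(np.array(p)[:2]-[508.7,17.3])).round(1)
E
python3 -c "
from h import *
for u,v,z in ((268,258,51),(269,330,50),(357,270,12),(132,385,8),(612,192,54),(290,300,50)): print(cas(ray('w2',u,v,z)))
print(cas([430.2,88.6]))"
```

```text
[-92.7  66.9]
[-61.5  65.4]
[-72.4 104.1]
[ -0.8 -23.1]
[-117.3  187.8]
[-74.8  74.4]
[-60.1  87.4]
```

Request:
play_rows:
  moves:
    - {"gripper":-1,"tx":0.064,"ty":-0.27,"tz":0,"twist":0}
    - {"gripper":-1,"tx":0.064,"ty":-0.27,"tz":0,"twist":0}
    - {"gripper":-1,"tx":0.064,"ty":-0.27,"tz":0,"twist":0}
    - {"gripper":-1,"tx":0.064,"ty":-0.27,"tz":0,"twist":0}
    - {"gripper":-1,"tx":0.064,"ty":-0.27,"tz":0,"twist":0}

```text
time: 3.7
ee_pos: [433.4, 75.2, 31.2]
ee_rot: [-0.0, -0.112, 0.994, -0.0]
ft_force: [-2.2, 0.9, 0.1]
opening: 0.001
grasp_force: 0.7
```

Request:
play_rows:
  moves:
    - {"gripper":-1,"tx":0.064,"ty":-0.27,"tz":0,"twist":0}
    - {"gripper":-1,"tx":0.064,"ty":-0.27,"tz":0,"twist":0}
    - {"gripper":-1,"tx":0.064,"ty":-0.27,"tz":0,"twist":0}
    - {"gripper":-1,"tx":0.064,"ty":-0.27,"tz":0,"twist":0}
    - {"gripper":-1,"tx":0.064,"ty":-0.27,"tz":0,"twist":0}

```text
time: 4.2
ee_pos: [436.7, 61.9, 31.3]
ee_rot: [-0.0, -0.112, 0.994, 0.0]
ft_force: [-1.9, 1.9, 0.5]
opening: 0.003
grasp_force: 1.4
```

Request:
play_rows:
  moves:
    - {"gripper":-1,"tx":0.023,"ty":-0.1,"tz":0,"twist":0}
    - {"gripper":-1,"tx":0.023,"ty":-0.1,"tz":0,"twist":0}
    - {"gripper":-1,"tx":0,"ty":0,"tz":0,"twist":0}
    - {"gripper":-1,"tx":0,"ty":0,"tz":0,"twist":0}
    - {"gripper":-1,"tx":0,"ty":0,"tz":0,"twist":0}

```text
time: 4.7
ee_pos: [437.4, 59.9, 31.4]
ee_rot: [0.0, -0.112, 0.994, -0.0]
ft_force: [-1.5, 0.6, 0.4]
opening: -0.001
grasp_force: 0.4
```

Request:
play_rows:
  moves:
    - {"gripper":-1,"tx":0.023,"ty":-0.1,"tz":0,"twist":0}
    - {"gripper":-1,"tx":0.023,"ty":-0.1,"tz":0,"twist":0}
    - {"gripper":-1,"tx":0.023,"ty":-0.1,"tz":0,"twist":0}
    - {"gripper":-1,"tx":0,"ty":0,"tz":0,"twist":0}
    - {"gripper":-1,"tx":0,"ty":0,"tz":0,"twist":0}

```text
time: 5.2
ee_pos: [438.3, 56.8, 31.5]
ee_rot: [0.0, -0.112, 0.994, -0.0]
ft_force: [-0.0, 0.2, -0.5]
opening: -0.001
grasp_force: 0.0
```

Request:
play_rows:
  moves:
    - {"gripper":-1,"tx":0.023,"ty":-0.1,"tz":0,"twist":0}
    - {"gripper":-1,"tx":0,"ty":0,"tz":0,"twist":0}
    - {"gripper":-1,"tx":0,"ty":0,"tz":0,"twist":0}
    - {"gripper":-1,"tx":0,"ty":0,"tz":0,"twist":0}
    - {"gripper":-1,"tx":0,"ty":0,"tz":0,"twist":0}

```text
time: 5.7
ee_pos: [438.1, 56.0, 31.3]
ee_rot: [-0.0, -0.112, 0.994, -0.0]
ft_force: [0.8, -0.0, 1.1]
opening: 0.004
grasp_force: 0.0
```

Request:
play_rows:
  moves:
    - {"gripper":-1,"tx":-0.23,"ty":0.97,"tz":0,"twist":0}
    - {"gripper":-1,"tx":0,"ty":0,"tz":3,"twist":0}
    - {"gripper":-1,"tx":0,"ty":0,"tz":4.5,"twist":0}
    - {"gripper":-1,"tx":0,"ty":0,"tz":4.5,"twist":0}
    - {"gripper":-1,"tx":0,"ty":0,"tz":4.5,"twist":0}

```text
time: 6.2
ee_pos: [435.1, 66.3, 197.9]
ee_rot: [-0.0, -0.113, 0.994, 0.0]
ft_force: [1.1, 1.0, 0.4]
opening: 0.0
grasp_force: 0.0
```

Request:
play_rows:
  moves:
    - {"gripper":-1,"tx":0.5,"ty":0,"tz":2,"twist":0}
    - {"gripper":-1,"tx":0.5,"ty":0,"tz":0,"twist":0}
    - {"gripper":-1,"tx":0,"ty":0,"tz":0,"twist":0}
    - {"gripper":-1,"tx":0,"ty":0,"tz":0,"twist":0}
    - {"gripper":-1,"tx":0,"ty":0,"tz":0,"twist":0}

```text
time: 6.7
ee_pos: [444.5, 65.7, 214.6]
ee_rot: [-0.002, -0.112, 0.994, -0.0]
ft_force: [0.3, -0.9, -0.3]
opening: 0.003
grasp_force: 0.0
```

```bash
python3 -c "
from h import *
c=snap('wrist','w3')
i=cv2.convertScaleAbs(c['color'][:,:,::-1],alpha=1.5,beta=10)
cv2.imwrite('pics/w3.png',cv2.resize(i[140:380,120:440],None,fx=2.5,fy=2.5,interpolation=cv2.INTER_CUBIC))"
```

```text
(no output)
```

View pics/w3.png

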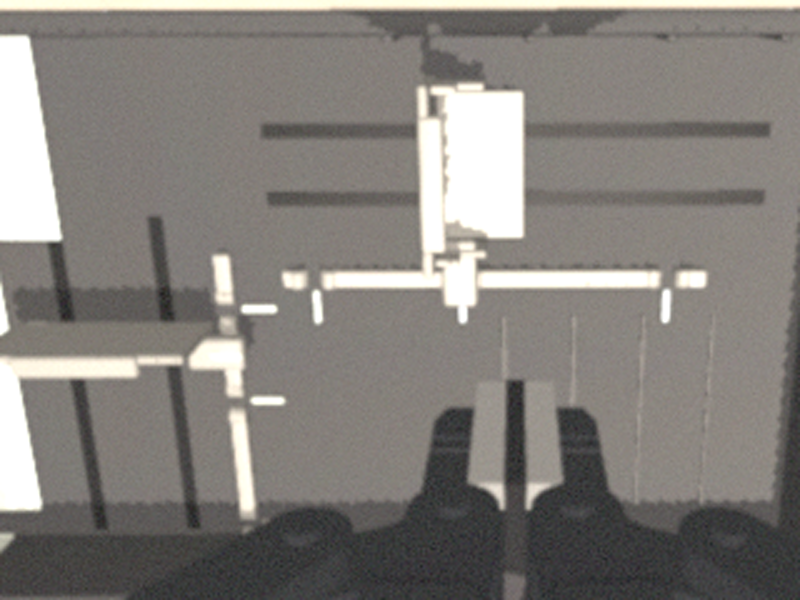

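The stop is set: its index line meets the middle line at crop (463,312). Next I'll measure the guide.

```bash
python3 -c "
from h import *
cr=lambda a,b:(120+(a+.5)/2.5-.5,140+(b+.5)/2.5-.5)
for n,p in dict(s1=(666,305,8),s2=(463,305,8),s3=(318,305,8),g2=(268,401,8),g3=(260,310,8),facetop=(100,357,49),facebot=(100,323,9),gh=(215,355,24)).items():
  w=ray('w3',*cr(*p[:2]),p[2]);print(n,w.round(1),cas(w))
print(robot.get_obs()['ee_pos'])
y=.2312;print(np.array([508.7,17.3])+np.array([[np.cos(y),-np.sin(y)],[np.sin(y),np.cos(y)]])@[-30,-106])
"
```

```text
s1 [479.6 140.8   8. ] [ -0.  126.9]
s2 [499.  56.   8.] [-0.5 39.9]
s3 [512.9  -4.5   8. ] [ -0.9 -22.2]
g2 [562.7 -19.    8. ] [ 44.2 -47.7]
g3 [520.8 -28.4   8. ] [  1.3 -47.3]
facetop [536.1 -76.7  49. ] [  5.1 -97.8]
facebot [541.6 -94.4   9. ] [   6.4 -116.3]
gh [537.9 -40.3  24. ] [ 15.2 -62.8]
[444.63269838  65.65612907 214.75702935]
[503.7876868  -92.75393759]
```

Request:
play_rows:
  moves:
    - {"gripper":-1,"tx":1.18,"ty":-3.16,"tz":0,"twist":0}
    - {"gripper":-1,"tx":1.18,"ty":-3.16,"tz":0,"twist":0}
    - {"gripper":-1,"tx":1.18,"ty":-3.16,"tz":0,"twist":0}
    - {"gripper":-1,"tx":1.18,"ty":-3.16,"tz":0,"twist":0}
    - {"gripper":-1,"tx":1.18,"ty":-3.16,"tz":0,"twist":0}

```text
time: 7.25
ee_pos: [504.5, -93.5, 215.3]
ee_rot: [-0.001, -0.112, 0.994, 0.0]
ft_force: [0.3, 0.0, 0.2]
opening: 0.001
grasp_force: 0.0
```

Request:
play_rows:
  moves:
    - {"gripper":-1,"tx":0,"ty":0,"tz":-3.2,"twist":0}
    - {"gripper":-1,"tx":0,"ty":0,"tz":-4,"twist":0}
    - {"gripper":-1,"tx":0,"ty":0,"tz":-4,"twist":0}
    - {"gripper":-1,"tx":0,"ty":0,"tz":-4,"twist":0}
    - {"gripper":-1,"tx":0,"ty":0,"tz":-3.2,"twist":0}

```text
time: 7.75
ee_pos: [502.7, -92.0, 29.2]
ee_rot: [-0.002, -0.112, 0.994, 0.001]
ft_force: [-0.1, 1.4, 0.6]
opening: -0.002
grasp_force: 0.0
```

Request:
play_rows:
  moves:
    - {"gripper":-1,"tx":0.24,"ty":0.06,"tz":0,"twist":0}
    - {"gripper":-1,"tx":0.24,"ty":0.06,"tz":0,"twist":0}
    - {"gripper":-1,"tx":0.24,"ty":0.06,"tz":0,"twist":0}
    - {"gripper":-1,"tx":0.24,"ty":0.06,"tz":0,"twist":0}
    - {"gripper":-1,"tx":0.24,"ty":0.06,"tz":0,"twist":0}

```text
time: 8.25
ee_pos: [518.4, -89.4, 34.0]
ee_rot: [0.002, -0.112, 0.994, -0.0]
ft_force: [0.9, -0.3, 0.4]
opening: 0.0
grasp_force: 0.0
```

Request:
play_rows:
  moves:
    - {"gripper":-1,"tx":0.24,"ty":0.06,"tz":0,"twist":0}
    - {"gripper":-1,"tx":0.24,"ty":0.06,"tz":0,"twist":0}
    - {"gripper":-1,"tx":0.24,"ty":0.06,"tz":0,"twist":0}
    - {"gripper":-1,"tx":0.24,"ty":0.06,"tz":0,"twist":0}
    - {"gripper":-1,"tx":0.24,"ty":0.06,"tz":0,"twist":0}

```text
time: 8.75
ee_pos: [528.6, -86.3, 32.2]
ee_rot: [-0.0, -0.112, 0.994, -0.0]
ft_force: [-0.9, -0.9, 0.7]
opening: -0.001
grasp_force: 0.6
```

Request:
play_rows:
  moves:
    - {"gripper":-1,"tx":0.24,"ty":0.055,"tz":0,"twist":0}
    - {"gripper":-1,"tx":0.24,"ty":0.055,"tz":0,"twist":0}
    - {"gripper":-1,"tx":0.24,"ty":0.055,"tz":0,"twist":0}
    - {"gripper":-1,"tx":0.24,"ty":0.055,"tz":0,"twist":0}
    - {"gripper":-1,"tx":0.24,"ty":0.055,"tz":0,"twist":0}

```text
time: 9.25
ee_pos: [540.8, -83.5, 32.2]
ee_rot: [-0.0, -0.112, 0.994, 0.0]
ft_force: [-0.6, -0.7, 0.2]
opening: 0.001
grasp_force: 0.7
```

Request:
play_rows:
  moves:
    - {"gripper":-1,"tx":0.1,"ty":0.023,"tz":0,"twist":0}
    - {"gripper":-1,"tx":0.1,"ty":0.023,"tz":0,"twist":0}
    - {"gripper":-1,"tx":0.1,"ty":0.023,"tz":0,"twist":0}
    - {"gripper":-1,"tx":0.1,"ty":0.023,"tz":0,"twist":0}
    - {"gripper":-1,"tx":0,"ty":0,"tz":0,"twist":0}

```text
time: 9.75
ee_pos: [544.7, -82.6, 32.2]
ee_rot: [-0.0, -0.112, 0.994, 0.0]
ft_force: [-0.9, -0.1, -0.3]
opening: -0.005
grasp_force: 0.7
```

Request:
play_rows:
  moves:
    - {"gripper":-1,"tx":0.1,"ty":0.023,"tz":0,"twist":0}
    - {"gripper":-1,"tx":0.1,"ty":0.023,"tz":0,"twist":0}
    - {"gripper":-1,"tx":0,"ty":0,"tz":0,"twist":0}
    - {"gripper":-1,"tx":0,"ty":0,"tz":0,"twist":0}
    - {"gripper":-1,"tx":0,"ty":0,"tz":0,"twist":0}

```text
time: 10.25
ee_pos: [546.9, -82.1, 32.3]
ee_rot: [0.0, -0.112, 0.994, 0.0]
ft_force: [0.5, 0.3, -0.8]
opening: -0.0
grasp_force: 0.7
```

Request:
play_rows:
  moves:
    - {"gripper":-1,"tx":0.1,"ty":0.023,"tz":0,"twist":0}
    - {"gripper":-1,"tx":0.1,"ty":0.023,"tz":0,"twist":0}
    - {"gripper":-1,"tx":0,"ty":0,"tz":0,"twist":0}
    - {"gripper":-1,"tx":0,"ty":0,"tz":0,"twist":0}
    - {"gripper":-1,"tx":0,"ty":0,"tz":0,"twist":0}

```text
time: 10.75
ee_pos: [549.6, -81.8, 32.7]
ee_rot: [0.001, -0.112, 0.994, -0.0]
ft_force: [0.2, 0.2, -0.7]
opening: 0.001
grasp_force: 0.0
```

Request:
play_rows:
  moves:
    - {"gripper":-1,"tx":0.1,"ty":0.023,"tz":0,"twist":0}
    - {"gripper":-1,"tx":0.1,"ty":0.023,"tz":0,"twist":0}
    - {"gripper":-1,"tx":0,"ty":0,"tz":0,"twist":0}
    - {"gripper":-1,"tx":0,"ty":0,"tz":0,"twist":0}
    - {"gripper":-1,"tx":0,"ty":0,"tz":0,"twist":0}

```text
time: 11.25
ee_pos: [550.8, -81.3, 32.3]
ee_rot: [-0.0, -0.112, 0.994, -0.0]
ft_force: [-0.0, -0.2, 0.1]
opening: 0.004
grasp_force: 0.0
```

Contact has been lost, so it seems to have clicked. I'll retreat and look.

Request:
play_rows:
  moves:
    - {"gripper":-1,"tx":-1.2,"ty":-0.28,"tz":0,"twist":0}
    - {"gripper":-1,"tx":0,"ty":0,"tz":4,"twist":0}
    - {"gripper":-1,"tx":0,"ty":0,"tz":4.5,"twist":0}
    - {"gripper":-1,"tx":0,"ty":0,"tz":4.5,"twist":0}
    - {"gripper":-1,"tx":0,"ty":0,"tz":4.5,"twist":0}

```text
time: 11.75
ee_pos: [538.4, -84.0, 209.1]
ee_rot: [-0.0, -0.112, 0.994, 0.0]
ft_force: [0.8, 0.5, -0.4]
opening: -0.0
grasp_force: 0.0
```

Request:
play_rows:
  moves:
    - {"gripper":-1,"tx":-3,"ty":2,"tz":0,"twist":0}
    - {"gripper":-1,"tx":-3,"ty":2,"tz":0,"twist":0}
    - {"gripper":-1,"tx":-1,"ty":2,"tz":0,"twist":0}
    - {"gripper":-1,"tx":0,"ty":0,"tz":0,"twist":0}
    - {"gripper":-1,"tx":0,"ty":0,"tz":0,"twist":0}

```text
time: 12.25
ee_pos: [469.1, -24.0, 207.6]
ee_rot: [0.001, -0.113, 0.994, -0.0]
ft_force: [0.7, -0.2, 0.5]
opening: -0.003
grasp_force: 0.0
```

```bash
python3 -c "
from h import *
c=snap('wrist','w4')
i=cv2.convertScaleAbs(c['color'][:,:,::-1],alpha=1.5,beta=10)
cv2.imwrite('pics/w4.png',i)"
```

```text
(no output)
```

View pics/w4.png

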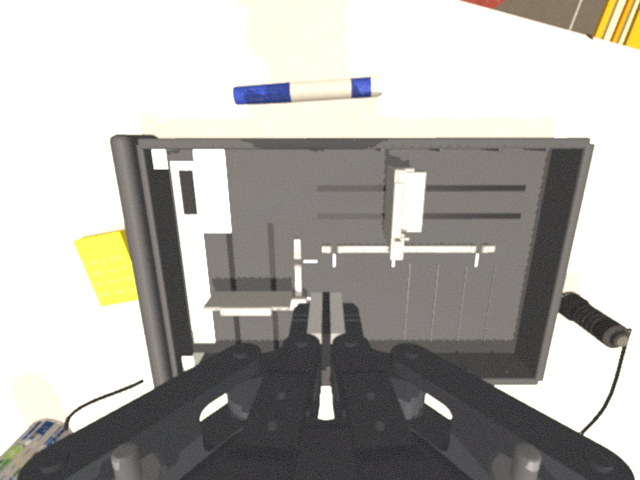

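The stop is still set at (393,262). The guide housing is near (300,300) beside its line at (308,299). I'll check that with a crop.

```bash
python3 -c "
from h import *
i=cv2.imread('pics/w4.png')[235:325,200:420]
cv2.imwrite('pics/crop4.png',cv2.resize(i,None,fx=3.6,fy=3.6,interpolation=cv2.INTER_CUBIC))
for u,v,z in ((311,262,8),(308,299,8),(393,262,8),(300,299,24),(592,145,54)): print(cas(ray('w4',u,v,z)))"
```

```text
[  1.9 -46.3]
[ 44.7 -50.4]
[ 2.3 39.8]
[ 36.8 -57.7]
[-116.3  188.4]
```

View pics/crop4.png

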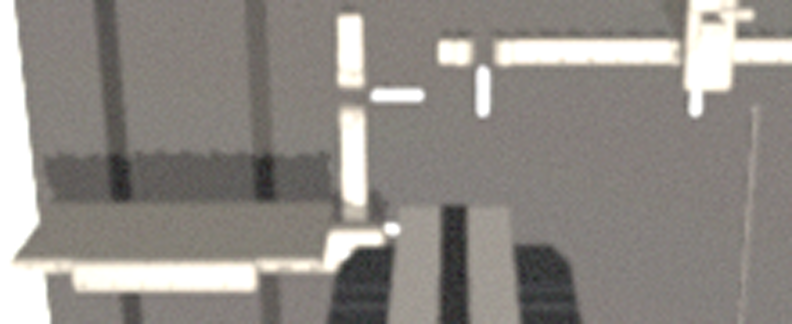

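Request:
play_rows:
  moves:
    - {"gripper":-1,"tx":-0.8,"ty":2.5,"tz":0,"twist":0}
    - {"gripper":-1,"tx":-0.8,"ty":2.5,"tz":0,"twist":0}
    - {"gripper":-1,"tx":-0.8,"ty":2.5,"tz":0,"twist":0}
    - {"gripper":-1,"tx":0,"ty":1,"tz":0,"twist":0}
    - {"gripper":-1,"tx":0,"ty":0,"tz":0,"twist":0}

```text
time: 12.8
ee_pos: [445.6, 61.4, 207.2]
ee_rot: [0.0, -0.113, 0.994, -0.0]
ft_force: [0.4, -0.6, 0.4]
opening: -0.001
grasp_force: 0.0
```

```bash
python3 -c "
from h import *
c=snap('wrist','w5')
i=cv2.convertScaleAbs(c['color'][:,:,::-1],alpha=1.5,beta=10)
cv2.imwrite('pics/w5.png',cv2.resize(i[200:350,130:330],None,fx=4,fy=4,interpolation=cv2.INTER_CUBIC))"
```

```text
(no output)
```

View pics/w5.png

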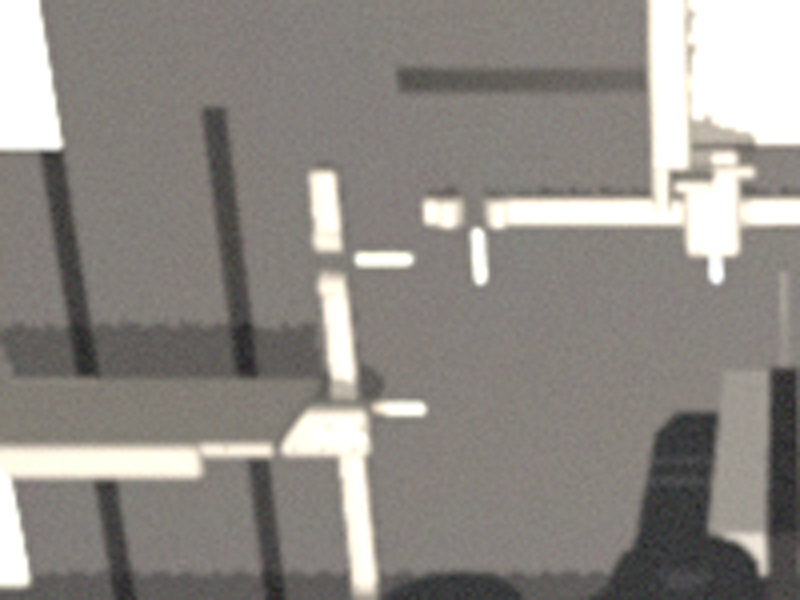

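```bash
python3 -c "
from h import *
c3=lambda a,b:(120+(a+.5)/2.5-.5,140+(b+.5)/2.5-.5)
c5=lambda a,b:(130+(a+.5)/4-.5,200+(b+.5)/4-.5)
f=lambda n,p,z:print(n,cas(ray('w3' if n[0]=='3' else 'w5',*(c3 if n[0]=='3' else c5)(*p),z)))
f('3htop',(228,339),24);f('3hbot',(228,370),24);f('3face',(100,357),49);f('3g2',(268,401),8);f('3g3',(260,310),8)
f('5htop',(345,406),24);f('5hbot',(345,457),24);f('5face',(100,446),49);f('5facebot',(100,379),9);f('5g2',(405,409),8);f('5g3',(385,260),8)"
```

```text
3htop [  8.1 -56.6]
3hbot [ 22.  -58.1]
3face [  5.1 -97.8]
3g2 [ 44.2 -47.7]
3g3 [  1.3 -47.3]
5htop [ 35.2 -56.5]
5hbot [ 49.9 -57.9]
5face [  33.1 -108. ]
5facebot [  34.3 -127.1]
5g2 [ 44.1 -45.9]
5g3 [  0.8 -47.4]
```

```bash
python3 -c "
from h import *
print(robot.job_done())"
```

```text
the job is handed in; nothing more can be done
None
```

The end stop and the side guide both snapped into their middle (A5) clicks; close-ups showed the stop's index line on its middle line and the guide within about 1.5 mm of its own, the cassette measured unmoved after the stop push and within about 2 mm at the last check, and I handed the job in at about 13 s with the arm clear (no verdict was returned).

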